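# Fetch the diaphragm plate from behind the stored fittings

## Task

The white diaphragm plate is stored at the back of the narrow parts lane, behind the brass elbow and the steel spring retainer. First stand the elbow and the retainer side by side on the flat parking tray, then lay the plate flat and centred on the round seat of the opened regulator body, and after that stand the elbow and the retainer upright again in the lane, each on the very spot it came from. Do not disturb the vent screen and the loose coil spring on the bench.

Things in the scene. Friction and masses are not known exactly. Their poses are not given: they have to be found in the camera images.
- elbow_center (a point): Loose brass elbow, 62 mm tall, 0.22 kg, standing in the lane in front of the plate (1st or 2nd place, any yaw). Foot 30 x 30 mm with a side port along +x (end 32 mm from the upright axis, 30 mm high); upright pipe with a hexagonal collar 32 mm wide, 40 to 60 mm above the underside: grip there from above. This point: on the upright axis, 31 mm above the underside (collar middle 19 mm higher).
- retainer_center (a point): Loose steel spring retainer, 50 mm tall, 0.25 kg, standing in the lane in front of the plate (1st or 2nd place). Round flange 54 mm across, 6 mm thick at the bottom, and a solid round hub 34 mm across from there to the top: grip the hub from above. This point: on its axis, 25 mm above the underside; z up.
- plate_center (a point): Loose white nylon diaphragm plate: disc 62 mm across, 14 mm thick, dark dot at the centre (no real hole), 0.06 kg, flat at the closed end of the lane. The walls are too near to grip it across the lane; once the things in front are gone, grip its edge from above along the lane. This point: its centre, 7 mm above the underside; z up.
- lane: Fixed parts lane, open at -x (to the robot), closed at +x. Origin on the bench; x along the lane. Floor 4 mm above the bench; side walls 24 mm above the bench, inner faces y = +-42 mm, x = -110 to 130 mm; back wall 44 mm high, inner face x = 122 mm. Dark round floor marks at y = 0: plate at x = 55 mm, the two other things at x = -8 and -71 mm, all within 5 mm.
- tray: Fixed flat parking tray, 200 (x) by 130 mm (y), left or right of the lane (the regulator is on the other side). Dark floor 4 mm above the bench, rim 12 mm high, 4 mm thick. Origin at its centre on the bench. Empty at the start; holds the two things 90 mm apart along its x.
- seat (a point): Centre of the top of the round seat of the fixed, opened regulator body (grey round casing, flange 116 mm across, top 50 mm above the bench). The seat is a bright flat disc 64 mm across, 4 mm high, in the middle of the flange; its top is 54 mm above the bench. z up.
- screen_center (a point): Bystander: loose grey round vent screen, 52 mm across, 12 mm high, lying flat farther out on the bench. This point is its centre. Leave it where it is.
- spring_center (a point): Bystander: loose steel coil spring, 35 mm across, 50 mm tall, standing farther out on the bench. This point is its centre. Leave it where it is.
Mind the look-alikes: they are no part of the job. What is shaped like the part that bears retainer_center but pink is not meant. Leave any turquoise look-alike of the part that bears plate_center alone.

How it is judged:
On the way, in this order (a step that is already met when the one before it is completed fails the run):
1. the elbow and the retainer both stand released on the parking tray (x of elbow_center in the frame of tray between -0.096 and 0.096 m and y of elbow_center in the frame of tray between -0.061 and 0.061 m and z of elbow_center in the frame of tray below 0.046 m and angle between each of elbow_center, retainer_center's own z axis and vertical below 0.15 rad and x of retainer_center in the frame of tray between -0.096 and 0.096 m and y of retainer_center in the frame of tray between -0.061 and 0.061 m and z of retainer_center in the frame of tray below 0.04 m and contact force between the fingers and elbow below 0.1 N and contact force between the fingers and retainer below 0.1 N), for 0.2 s.
2. the plate lies released on the regulator's seat, while the elbow and the retainer still stand on the tray (horizontal distance between plate_center and seat below 0.01 m and z of plate_center in the frame of seat between 0.003 and 0.011 m and angle between plate_center's own z axis and vertical below 0.1 rad and x of elbow_center in the frame of tray between -0.096 and 0.096 m and y of elbow_center in the frame of tray between -0.061 and 0.061 m and z of elbow_center in the frame of tray below 0.046 m and angle between each of elbow_center, retainer_center's own z axis and vertical below 0.15 rad and x of retainer_center in the frame of tray between -0.096 and 0.096 m and y of retainer_center in the frame of tray between -0.061 and 0.061 m and z of retainer_center in the frame of tray below 0.04 m and contact force between the fingers and plate below 0.1 N), for 0.2 s.
At the end, for the whole second after the job is handed in: The plate lies flat (within 0.1 rad) on the regulator's seat, its centre within 10 mm of the seat's centre; the elbow and the retainer stand upright (within 0.15 rad) in the lane, each within 15 mm of where it stood at the start, facing any way; all are at rest (horizontal distance between plate_center and seat below 0.01 m and z of plate_center in the frame of seat between 0.003 and 0.011 m and angle between plate_center's own z axis and vertical below 0.1 rad and distance of each of elbow_center, retainer_center from where it was at the start of the episode below 0.015 m and angle between each of elbow_center, retainer_center's own z axis and vertical below 0.15 rad and linear speed of each of elbow, retainer, plate below 0.02 m/s); the robot touches nothing.
It fails at once if the vent screen is moved more than 20 mm (distance of screen_center from where it was at the start of the episode above 0.02 m).
It fails at once if the coil spring is moved more than 20 mm (distance of spring_center from where it was at the start of the episode above 0.02 m).
It also fails if it takes over 106 s, if anything falls off the work surface, if the arm or the gripper's body presses on something with over 40 N, if the wrist force passes 120 N, or if a joint passes its speed limit or range.

## Robot

A 7-joint arm with a two-finger parallel gripper is mounted at the origin on the work surface. World frame = base frame: x ahead of the robot, y to its left, z up, the work surface at z = 0. Lengths are in m, angles in rad, forces in N, time in s.
With the tool pointing down it reaches from about 0.425 to 0.875 m from the base axis. Payload 4.7 kg.
Tool frame: the origin (TCP) lies midway between the tips of the shut fingers; the grasp point (between the pads) lies 19 mm behind it; x points along the fingers, z is the direction in which the jaws open and shut, and the axes are right-handed (so a half turn about x gives the same grasp; the last joint's range is limited). The gripper opens to 87 mm and grips with 3 to 60 N. Pads are 19 mm wide; open, the fingers measure 117 mm over their backs; the gripper's body (75 mm by 190 mm) begins 51 mm behind the grasp point.
Start: joints at [1.323, 0.321, -0.07, 1.45, 0.023, 1.371, -0.057], TCP at [0.168, -0.628, 0.223] pointing down, gripper open.
Joint ranges: [-2.86, 2.86], [-0.3, 2.09], [-1.38, 1.24], [0.06, 2.45], [-1.56, 4.7], [0.09, 2.05], [-2.69, 2.69]. Speed limits (rad/s): [2.57, 2.57, 3.14, 3.14, 3.14, 3.14, 3.14].

## Interface

Orientations are given as a rotation vector (axis times angle).
In Python, from bench import ctrl gives the robot as it stands.
- The arm moves only by the shell command python3 -m pendant 'ROWS' [OPENING] [FORCE]. ROWS is JSON, a list of rows, each an object with "travel": the shift along the tool's x, y, z in m, a list of three; "twist": the turn about the tool's x in rad. In form: [{"travel": [x, y, z], "twist": twist}, ...]. A call has 1 to 10 rows; each row is the pose to reach, as a shift and turn from the pose measured when the call began, along the tool's axes at that moment; what a row does not reach only later rows make up. A row lasts 1/8 s, in which the tool goes at most 62.5 mm and 10.7 degrees, less where a joint would pass 70% of its speed; a pose out of reach is approached as far as the arm can. A call with a gripper value outside its range is refused whole. OPENING is the opening, from -1 (shut) to 1 (fully open), so that 0 is half open, set as the call begins (- or left out, the last holds). The fingers move at their own pace and stop on an object; FORCE is the grip in N (left out, the last holds). Time passes only in rows, so rows that repeat a pose let the fingers close. It gives the time, the measured TCP pose, the force and the opening at its end, in the units of the state.
- ctrl.get_state(): the state, without advancing time (a new reading comes with each control period).
- ctrl.get_image(name): name is "scene" or "side" or "wrist"; returns the picture (400x640x3 uint8, red, green, blue); there is no depth.
- ctrl.camera_model(name): a dict with "K" (3x3 intrinsics, pixels), "rvec" (rotation vector, rad) and "tvec" (3), from world to camera coordinates, as OpenCV has them; the wrist camera has in their place "T_tool_cam" (4x4, takes a point from camera to tool coordinates, whose origin is the TCP and whose axes are the tool frame's). Camera axes: x right, y down, z forward; pixel columns grow to the right and rows downward; lengths in m; the calibration is good to about 2 mm. A picture is of the moment at which its call begins: read the wrist's pose just before it. camera_model takes no time and is no camera call.
- ctrl.close_job(): hands the job in, once; it reports no verdict.
The state is a dict: "time": time; "joint_positions": joint angles; "qd": joint speeds; "joint_torque": joint torques, N m; "position": TCP position; "tool_rot": TCP orientation; "ft_force": force on the tool from outside, world axes, zero at the start; "torque": the same for the moment, N m; "grip_width": opening from 0.0 (shut) to 1.0 (fully open).
Only numpy, scipy, OpenCV 4.12 (cv2) and the standard library are available. Lean on these libraries where they do the work, as an engineer would, in place of code of your own. Each camera call takes 0.05 s, during which the arm holds its last target.

## Working session

There is one attempt and no reset: what is moved stays moved. The work goes in short steps, Python scripts to look and compute and a shell command to move; the robot and the scene stay as the last step left them, time stands still between calls to the robot, and variables do not carry over. Pictures are saved under pics/ and viewed, and the job is handed in when it is done.

```bash
ls; mkdir -p pics; python3 - <<'E'
from bench import ctrl
import cv2,numpy as np
s=ctrl.get_state();print({k:np.round(v,3).tolist() for k,v in s.items()})
for n in["scene","side","wrist"]:
    cv2.imwrite(f"pics/{n}0.png",ctrl.get_image(n)[:,:,::-1])
    print(n,{k:np.round(v,3).tolist() for k,v in ctrl.camera_model(n).items()})
E
```

```text
pics
{'time': 0.0, 'joint_positions': [1.323, 0.322, -0.07, 1.452, 0.023, 1.371, -0.057], 'qd': [-0.001, 0.004, 0.0, 0.001, 0.0, -0.001, -0.001], 'joint_torque': [0.0, -49.129, -0.404, -31.254, -0.064, 0.044, 0.0], 'position': [0.168, -0.627, 0.221], 'tool_rot': [1.015, 1.323, -1.013], 'ft_force': [-0.481, 0.347, -0.383], 'torque': [0.004, 0.021, -0.054], 'grip_width': 1.001}
scene {'K': [[370.697, 0.0, 318.299], [0.0, 370.697, 193.156], [0.0, 0.0, 1.0]], 'rvec': [2.183, 0.542, -0.279], 'tvec': [-0.509, -0.124, 1.216]}
side {'K': [[398.053, 0.0, 320.193], [0.0, 398.053, 201.426], [0.0, 0.0, 1.0]], 'rvec': [0.681, -2.601, 1.164], 'tvec': [0.514, 0.243, 0.777]}
wrist {'K': [[349.875, 0.0, 316.659], [0.0, 349.875, 203.563], [0.0, 0.0, 1.0]], 'T_tool_cam': [[-0.001, -0.27, 0.963, -0.161], [0.0, -0.963, -0.27, 0.074], [1.0, 0.0, 0.001, 0.001], [0.0, 0.0, 0.0, 1.0]]}
```

View pics/scene0.png

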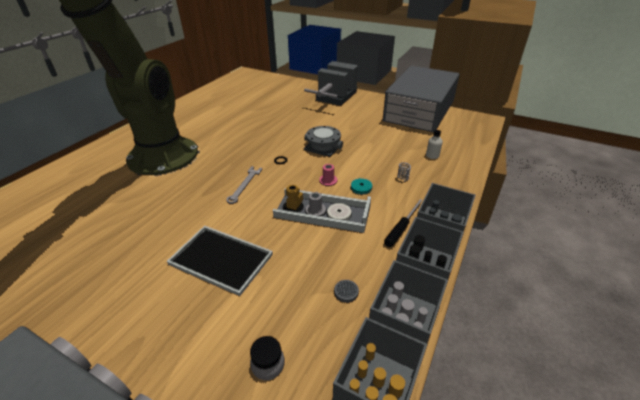

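View pics/side0.png

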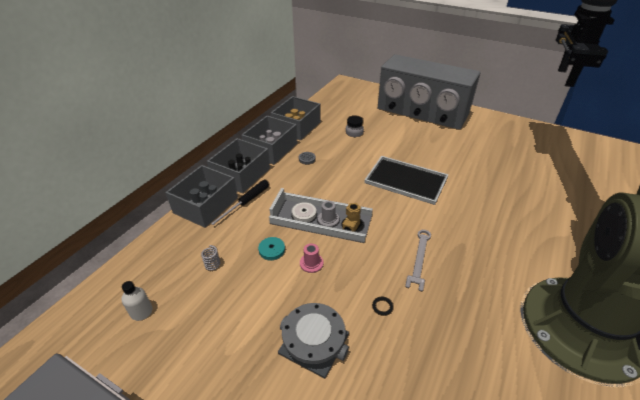

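View pics/wrist0.png

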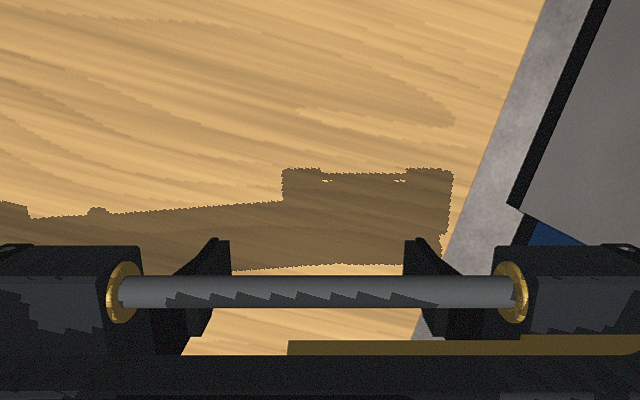

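The scene view shows, in the lane, the elbow at (293,196), the retainer at (315,203) and the plate at (339,211). The tray is at (220,258), the regulator at (323,138), the screen at (346,291) and the spring at (403,172). The pink retainer (328,175) and turquoise disc (361,186) are the decoys. The steel-grey and white parts inside the lane fit the description. I'll confirm with enlarged crops.

```bash
cat > h.py <<'E'
import cv2,numpy as np
from bench import ctrl
def ray(cam,uv,st=None):
    m=ctrl.camera_model(cam);K=np.array(m["K"])
    d=np.linalg.inv(K)@[uv[0],uv[1],1.]
    if cam=="wrist":
        T=np.array(m["T_tool_cam"]);R=cv2.Rodrigues(np.array(st["tool_rot"],float))[0]
        return R@T[:3,3]+np.array(st["position"]),R@T[:3,:3]@d
    R=cv2.Rodrigues(np.array(m["rvec"],float))[0];t=np.array(m["tvec"])
    return -R.T@t,R.T@d
def onz(cam,uv,z,st=None):
    o,d=ray(cam,uv,st);return o+d*(z-o[2])/d[2]
def tri(a,b,st=None):
    (o1,d1),(o2,d2)=ray(*a),ray(*b)
    A=np.stack([d1,-d2],1);s=np.linalg.lstsq(A,o2-o1,rcond=None)[0]
    p,q=o1+d1*s[0],o2+d2*s[1];return (p+q)/2,np.linalg.norm(p-q)
def crop(img,x0,y0,x1,y1,k,f):
    c=cv2.resize(img[y0:y1,x0:x1],None,fx=k,fy=k,interpolation=cv2.INTER_CUBIC)
    cv2.imwrite(f,c)
E
python3 - <<'E'
from h import *
crop(cv2.imread("pics/scene0.png"),260,110,420,230,5,"pics/c_scene.png")
crop(cv2.imread("pics/side0.png"),240,180,390,290,5,"pics/c_side.png")
E
```

```text
(no output)
```

View pics/c_scene.png

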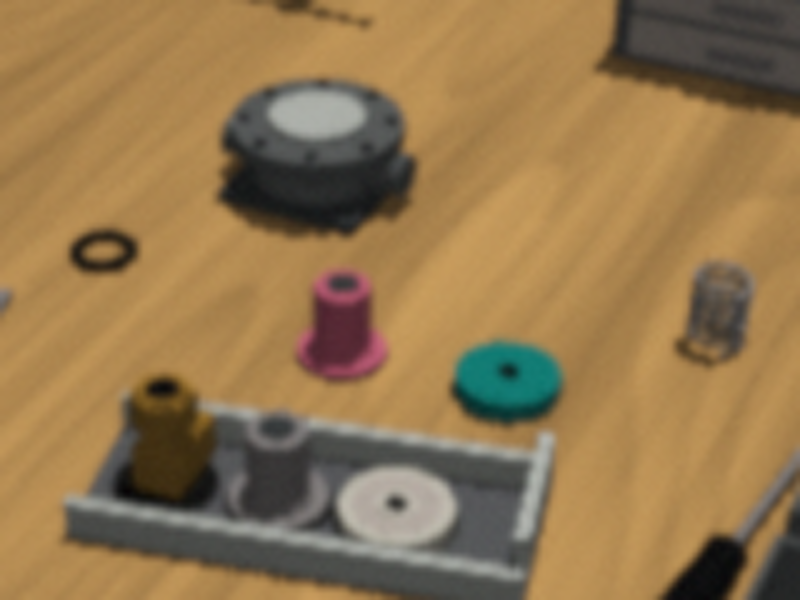

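View pics/c_side.png

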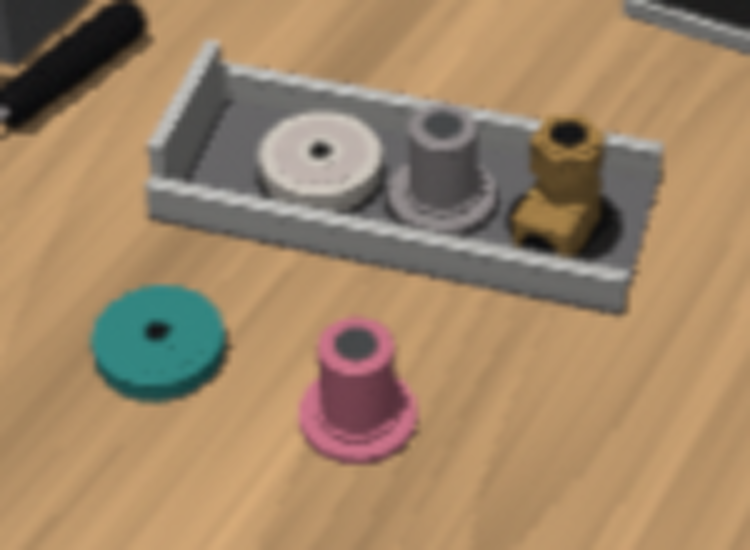

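Confirmed: brass elbow first, steel retainer second and white plate at the back of the lane, with the pink and turquoise decoys outside it. Next, locate everything in both views.

```bash
python3 - <<'E'
from h import *
P={"elbowtop":((292.8,187.8),(353.8,206.2),.066),"rettop":((315.6,195.2),(328.2,205),.054),"plate":((339.2,210.6),(304,210.2),.018),"seat":((323.4,132.4),(313.8,328.5),.054),
"pinktop":((328.5,166.8),(311,249),.05),"turq":((361.5,184.5),(271.3,246),.014),"spring":((404,165),(210,250),.05),"screen":((346,289),(307,157),.012)}
for k,(a,b,z) in P.items():
    t,e=tri(("scene",a),("side",b))
    print(k,np.round(t,3),round(e,4),"scene",np.round(onz("scene",a,z)[:2],3),"side",np.round(onz("side",b,z)[:2],3))
# tray corners and lane corners
S=cv2.imread("pics/scene0.png")
for n,(x0,y0,x1,y1) in {"scene":(160,220,280,300),"side":(360,150,455,205)}.items():
    im=cv2.imread(f"pics/{n}0.png")[y0:y1,x0:x1]
    m=(im.max(2)<45).astype(np.uint8)
    c=max(cv2.findContours(m,0,2)[0],key=cv2.contourArea)
    a=cv2.approxPolyDP(c,4,True)[:,0]+[x0,y0]
    w=np.array([onz(n,p,.004)[:2] for p in a]);print("tray",n,a.tolist(),np.round(w,3).tolist(),np.round(w.mean(0),3))
# lane outer wall tops
for n,pts in {"scene":[(274,210.5),(286,190),(363.5,225.5)],"side":[(371.5,209.5),(365,235)]}.items():
    for p in pts: print("lane",n,p,np.round(onz(n,p,.024)[:2],3))
E
```

```text
elbowtop [ 0.516 -0.027  0.064] 0.0043 scene [ 0.519 -0.028] side [ 0.513 -0.026]
rettop [ 0.576 -0.013  0.052] 0.0028 scene [ 0.579 -0.015] side [ 0.574 -0.012]
plate [ 0.639 -0.002  0.016] 0.0028 scene [ 0.641 -0.003] side [ 0.637 -0.   ]
seat [0.441 0.29  0.052] 0.003 scene [0.443 0.288] side [0.439 0.29 ]
pinktop [0.543 0.125 0.047] 0.0027 scene [0.546 0.122] side [0.541 0.127]
turq [0.645 0.135 0.011] 0.0022 scene [0.647 0.133] side [0.642 0.136]
spring [0.733 0.234 0.046] 0.0016 scene [0.735 0.229] side [0.73  0.236]
screen [ 0.757 -0.213  0.007] 0.0025 scene [ 0.759 -0.216] side [ 0.752 -0.208]
tray scene [[173, 260], [238, 288], [265, 253], [206, 230]] [[0.371, -0.321], [0.553, -0.314], [0.547, -0.205], [0.371, -0.209]] [ 0.461 -0.262]
tray side [[370, 177], [432, 198], [443, 178], [384, 160]] [[0.553, -0.221], [0.373, -0.219], [0.373, -0.317], [0.551, -0.316]] [ 0.462 -0.268]
lane scene (274, 210.5) [ 0.495 -0.086]
lane scene (286, 190) [0.477 0.001]
lane scene (363.5, 225.5) [ 0.721 -0.033]
lane side (371.5, 209.5) [ 0.487 -0.079]
lane side (365, 235) [0.465 0.008]
```

```bash
cat >> h.py <<'E'
def plan(p,ang=None,st=None,flip=0):
    """p: TCP world; ang: world angle of jaw axis. prints travel in tool axes and twist"""
    st=st or ctrl.get_state();R=cv2.Rodrigues(np.array(st["tool_rot"],float))[0]
    d=R.T@(np.array(p)-np.array(st["position"]))
    z=R[:,2];a0=np.arctan2(z[1],z[0]);tw=0
    if ang is not None:
        # twist +t about tool x: if tool x is down, world yaw = -t
        tw=-((ang-a0+np.pi/2)%np.pi-np.pi/2)*(-np.sign(R[2,0]) and 1)
        tw=tw*(1 if R[2,0]<0 else -1)
    print("pos",np.round(st["position"],4),"jaw ang",round(a0,3),"toolx",np.round(R[:,0],3),"t",round(st["time"],2),"w",round(st["grip_width"],3))
    print("travel",np.round(d,4),"twist",round(tw,3))
    print("q",np.round(st["joint_positions"],2))
E
python3 -c "
from h import *
st=ctrl.get_state();print(np.round(cv2.Rodrigues(np.array(st['tool_rot'],float))[0],3))
plan([.47,-.03,.22],np.pi/2+.2)"
```

```text
[[-0.     0.966  0.259]
 [ 0.001  0.259 -0.966]
 [-1.    -0.    -0.001]]
pos [ 0.1681 -0.6275  0.2217] jaw ang -1.309 toolx [-0.     0.001 -1.   ] t 0.15 w 1.002
travel [ 0.0024  0.4463 -0.4989] twist 0.062
q [ 1.32  0.32 -0.07  1.45  0.02  1.37 -0.06]
```

```bash
python3 -m pendant '[{"travel":[0,0.06,-0.05],"twist":0},{"travel":[0,0.11,-0.08],"twist":0.02},{"travel":[0,0.16,-0.12],"twist":0.04},{"travel":[0,0.20,-0.16],"twist":0.06},{"travel":[0,0.24,-0.21],"twist":0.06},{"travel":[0,0.28,-0.26],"twist":0.06},{"travel":[0,0.32,-0.31],"twist":0.06},{"travel":[0,0.36,-0.36],"twist":0.06},{"travel":[0,0.40,-0.41],"twist":0.06},{"travel":[0,0.43,-0.45],"twist":0.06}]' 1 20; python3 -c "
from h import *
plan([.47,-.03,.22],np.pi/2+.2)"
```

```text
time: 1.4
position: [0.4665, -0.0816, 0.2224]
tool_rot: [1.06, 1.298, -1.059]
ft_force: [1.5, -0.6, 0.7]
grip_width: 0.999
pos [ 0.4665 -0.0816  0.2224] jaw ang -1.369 toolx [-0.     0.001 -1.   ] t 1.4 w 0.999
travel [ 0.0024  0.0137 -0.0499] twist 0.002
q [ 0.74 -0.04 -0.6   1.85 -0.02  1.32 -1.22]
```

```bash
python3 -m pendant '[{"travel":[0,0.014,-0.05],"twist":0},{"travel":[0,0.014,-0.05],"twist":0},{"travel":[0,0.014,-0.05],"twist":0}]'; python3 - <<'E'
from h import *
import json
st=ctrl.get_state();im=ctrl.get_image("wrist")
cv2.imwrite("pics/w1.png",im[:,:,::-1]);json.dump({k:np.array(v).tolist() for k,v in st.items()},open("w1.json","w"))
plan([.47,-.03,.22],np.pi/2+.2)
E
```

```text
time: 1.78
position: [0.47, -0.0304, 0.2222]
tool_rot: [1.059, 1.298, -1.06]
ft_force: [-0.1, -1.6, -0.2]
grip_width: 0.996
pos [ 0.47   -0.0311  0.2222] jaw ang -1.371 toolx [-0.  0. -1.] t 1.82 w 0.998
travel [ 0.0022  0.0002 -0.0011] twist -0.0
q [ 0.69 -0.05 -0.66  1.86 -0.03  1.32 -1.33]
```

View pics/w1.png

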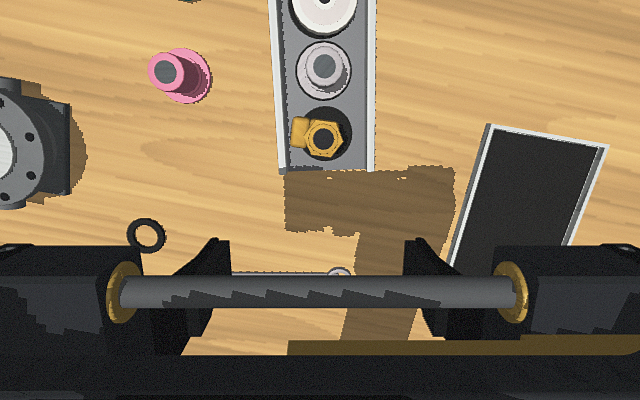

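The wrist view shows the elbow's collar at (324,139), retainer hub at (323,66), plate at about (325,2), lane walls at x≈280 and 372, and part of the tray at right. Next, subpixel measurements.

```bash
python3 - <<'E'
from h import *
import json
st=json.load(open("w1.json"));im=cv2.imread("pics/w1.png")
crop(im,265,0,400,180,4,"pics/w1c.png")
def dark(c,r=14):
    x,y=c;s=im[y-r:y+r+1,x-r:x+r+1].max(2)
    m=(s<95).astype(np.uint8)
    cs=cv2.findContours(m,0,2)[0]
    k=max(cs,key=cv2.contourArea);(u,v),rr=cv2.minEnclosingCircle(k);M=cv2.moments(k)
    return (M['m10']/M['m00']+x-r,M['m01']/M['m00']+y-r),cv2.contourArea(k)
for n,c,z in(("elbow",(323,139),.066),("ret",(323,66),.054)):
    try:
        uv,a=dark(c);print(n,np.round(uv,1),a,np.round(onz("wrist",uv,z,st),4))
    except Exception as e: print(n,e)
for p in[(324,139)]:print(np.round(onz("wrist",p,.064,st),4))
print("ret guess",np.round(onz("wrist",(323,66),.054,st),4),"plate dot",np.round(onz("wrist",(325,0),.018,st),4))
hsv=cv2.cvtColor(im,cv2.COLOR_BGR2HSV)
# lane walls: bright tops edges
for y in (30,60,90,120,150):
    g=im[y,260:390].astype(int);print(y,[260+i for i in range(130) if g[i].min()>205])
E
```

```text
elbow [323.1 138.6] 309.0 [ 0.5155 -0.0282  0.066 ]
ret [309.5  79. ] 1.0 [ 0.5632 -0.0061  0.054 ]
[ 0.5151 -0.0291  0.064 ]
ret guess [ 0.5761 -0.0156  0.054 ] plate dot [ 0.6364 -0.0055  0.018 ]
30 [270, 271, 272, 273, 274, 275, 276, 315, 316, 317, 318, 319, 320, 321, 322, 323, 324, 325, 326, 327, 328, 329, 330, 331, 332, 333, 334, 368, 369, 370, 371, 372, 373, 374]
60 [272, 273, 274, 275, 276, 277, 278, 300, 301, 303, 313, 347, 368, 369, 370, 371, 372, 373, 374]
90 [274, 275, 276, 277, 278, 279, 280, 306, 307, 313, 314, 315, 323, 339, 340, 368, 369, 370, 371, 372, 373, 374]
120 [276, 277, 278, 279, 280, 281, 282, 368, 369, 370, 371, 372, 373]
150 [278, 279, 280, 281, 282, 283, 284, 367, 368, 369, 370, 371, 372, 373]
```

View pics/w1c.png

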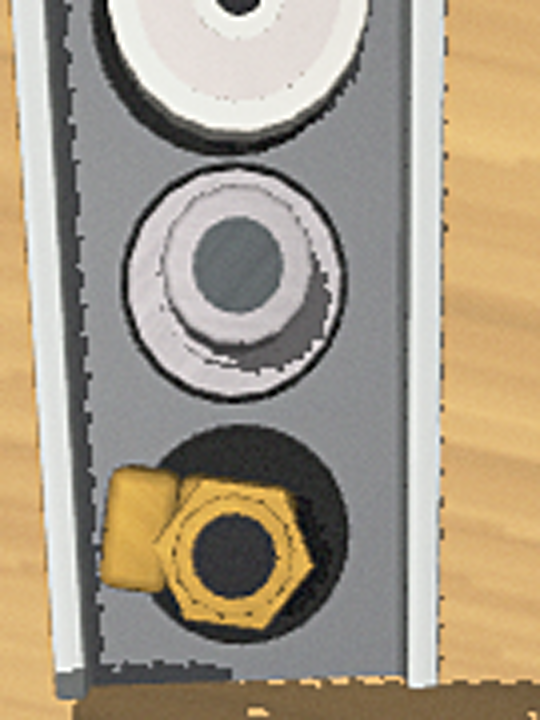

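Elbow bore at (323,139) and retainer centre at (324.5,66). The hexagon has corners along the port and across the lane, so the jaw must turn about -0.39 rad to take flats.

```bash
python3 - <<'E'
from h import *
import json
st=json.load(open("w1.json"))
print("ret",np.round(onz("wrist",(324.5,66),.054,st),4))
L=[onz("wrist",p,.024,st)[:2] for p in[(276.7,30),(284.7,150),(367.5,30),(366.5,150)]]
a=L[0]-L[1];b=L[2]-L[3];print(np.arctan2(a[1],a[0]),np.arctan2(b[1],b[0]),np.round(L,4))
plan([.5155,-.028,.10],-1.371+.393)
plan([.5155,-.028,.039],-1.371+.393)
E
```

```text
ret [ 0.5764 -0.0169  0.054 ]
0.2441649255246728 0.23213533490861635 [[ 0.6013  0.0334]
 [ 0.4928  0.0063]
 [ 0.6183 -0.0498]
 [ 0.5096 -0.0755]]
pos [ 0.47   -0.0311  0.2222] jaw ang -1.371 toolx [-0.  0. -1.] t 1.82 w 0.998
travel [0.1222 0.0453 0.006 ] twist -0.393
q [ 0.69 -0.05 -0.66  1.86 -0.03  1.32 -1.33]
pos [ 0.47   -0.0311  0.2222] jaw ang -1.371 toolx [-0.  0. -1.] t 1.82 w 0.998
travel [0.1832 0.0453 0.0061] twist -0.393
q [ 0.69 -0.05 -0.66  1.86 -0.03  1.32 -1.33]
```

```bash
python3 -m pendant '[{"travel":[0.03,0.045,0.006],"twist":-0.15},{"travel":[0.08,0.045,0.006],"twist":-0.3},{"travel":[0.11,0.045,0.006],"twist":-0.393},{"travel":[0.12,0.045,0.006],"twist":-0.393},{"travel":[0.12,0.045,0.006],"twist":-0.393}]' 0.43; python3 - <<'E'
from h import *
plan([.5155,-.028,.039],-1.371+.393)
cv2.imwrite("pics/w2.png",ctrl.get_image("wrist")[:,:,::-1])
E
```

```text
time: 2.45
position: [0.5151, -0.0291, 0.1022]
tool_rot: [0.765, 1.433, -0.765]
ft_force: [0.3, -0.5, 0.8]
grip_width: 0.717
pos [ 0.5151 -0.0291  0.1022] jaw ang -0.981 toolx [-0.001  0.    -1.   ] t 2.45 w 0.717
travel [ 0.0632  0.0009 -0.0006] twist -0.003
q [ 0.65  0.19 -0.7   1.9   0.14  1.09 -1.09]
```

View pics/w2.png

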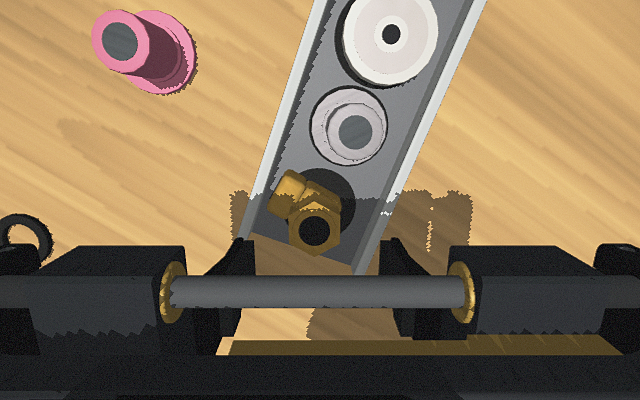

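The hexagon at (315,230) now shows its flats facing the jaws. Descend and grip.

```bash
python3 -m pendant '[{"travel":[0.02,0.001,-0.001],"twist":0},{"travel":[0.045,0.001,-0.001],"twist":0},{"travel":[0.063,0.001,-0.001],"twist":0},{"travel":[0.063,0.001,-0.001],"twist":0}]' && python3 -m pendant '[{"travel":[0,0,0],"twist":0},{"travel":[0,0,0],"twist":0},{"travel":[0,0,0],"twist":0},{"travel":[0,0,0],"twist":0},{"travel":[0,0,0],"twist":0}]' -1 25; python3 -c "
from h import *
st=ctrl.get_state();import json
plan([.507,-.266,.14])"
```

```text
time: 3.0
position: [0.5158, -0.0276, 0.0398]
tool_rot: [0.765, 1.432, -0.765]
ft_force: [-1.1, 0.3, -0.1]
grip_width: 0.716
time: 3.62
position: [0.516, -0.0275, 0.0401]
tool_rot: [0.765, 1.432, -0.765]
ft_force: [-0.6, 1.0, 1.7]
grip_width: 0.358
pos [ 0.516  -0.0275  0.0401] jaw ang -0.981 toolx [ 0.  0. -1.] t 3.62 w 0.358
travel [-0.0999 -0.1401  0.1932] twist 0
q [ 0.62  0.28 -0.68  1.96  0.21  0.97 -1.15]
```

Gripped at 31 mm, i.e. across flats. Lift and carry to the tray.

```bash
python3 -m pendant '[{"travel":[-0.03,0,0],"twist":0},{"travel":[-0.07,0,0],"twist":0},{"travel":[-0.085,-0.02,0.028],"twist":0},{"travel":[-0.085,-0.045,0.06],"twist":0},{"travel":[-0.085,-0.075,0.10],"twist":0},{"travel":[-0.085,-0.10,0.14],"twist":0},{"travel":[-0.085,-0.125,0.175],"twist":0},{"travel":[-0.085,-0.14,0.193],"twist":0},{"travel":[-0.085,-0.14,0.193],"twist":0}]' ; python3 - <<'E'
from h import *
plan([.507,-.266,.042])
st=ctrl.get_state()
cv2.imwrite("pics/w3.png",ctrl.get_image("wrist")[:,:,::-1])
import json
json.dump({k:np.array(v).tolist() for k,v in st.items()},open("w3.json","w"))
E
```

```text
time: 4.75
position: [0.506, -0.2671, 0.1244]
tool_rot: [0.767, 1.433, -0.767]
ft_force: [0.1, 0.7, -1.6]
grip_width: 0.36
pos [ 0.506  -0.2671  0.1244] jaw ang -0.984 toolx [-0.001  0.001 -1.   ] t 4.75 w 0.36
travel [ 0.0824  0.0015 -0.0002] twist 0
q [ 0.91  0.27 -0.54  1.75  0.15  1.16 -0.66]
```

View pics/w3.png

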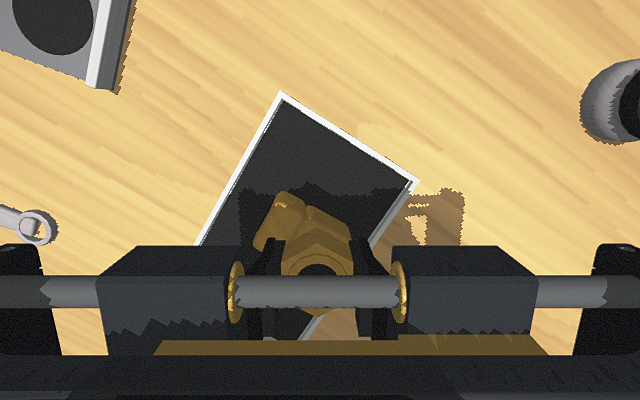

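The elbow hangs upright in the jaws, with the tray's far corners at (281,93) and (418,182). Check the tray position from these.

```bash
python3 - <<'E'
from h import *
import json
st=json.load(open("w3.json"))
a=onz("wrist",(281,92.5),.012,st)[:2];b=onz("wrist",(419,181.5),.012,st)[:2]
d=(a-b)/np.linalg.norm(a-b);x=np.array([d[1],-d[0]])
print(a,b,np.linalg.norm(a-b),"yaw",np.arctan2(x[1],x[0]),"centre",(a+b)/2-.1*x)
E
python3 -m pendant '[{"travel":[0.03,0.001,0],"twist":0},{"travel":[0.06,0.001,0],"twist":0},{"travel":[0.076,0.001,0],"twist":0},{"travel":[0.082,0.001,0],"twist":0},{"travel":[0.082,0.001,0],"twist":0}]'
```

```text
[ 0.56042184 -0.20005359] [ 0.56400034 -0.32737506] 0.12737174792263867 yaw 0.02809865589748782 centre [ 0.46225057 -0.26652382]
time: 5.42
position: [0.508, -0.2636, 0.0429]
tool_rot: [0.766, 1.433, -0.763]
ft_force: [0.5, -0.1, -1.2]
grip_width: 0.358
```

```bash
python3 -m pendant '[{"travel":[0.0028,0,0],"twist":0},{"travel":[0.0028,0,0],"twist":0}]'; python3 -m pendant '[{"travel":[0,0,0],"twist":0},{"travel":[0,0,0],"twist":0},{"travel":[0,0,0],"twist":0},{"travel":[-0.03,0,0],"twist":0},{"travel":[-0.07,0,0],"twist":0},{"travel":[-0.10,0,0],"twist":0},{"travel":[-0.10,0,0],"twist":0}]' 0.43; python3 - <<'E'
from h import *
cv2.imwrite("pics/w4.png",ctrl.get_image("wrist")[:,:,::-1])
plan([.576,-.016,.12],-1.35)
E
```

```text
time: 5.68
position: [0.5084, -0.2638, 0.0408]
tool_rot: [0.766, 1.432, -0.763]
ft_force: [-0.1, 0.2, -1.8]
grip_width: 0.356
time: 6.55
position: [0.5102, -0.2647, 0.1438]
tool_rot: [0.765, 1.426, -0.763]
ft_force: [-0.1, -0.1, 0.2]
grip_width: 0.712
pos [ 0.509  -0.2643  0.1419] jaw ang -0.981 toolx [ 0.003 -0.    -1.   ] t 6.6 w 0.719
travel [ 0.022   0.1938 -0.169 ] twist 0.369
q [ 0.91  0.26 -0.55  1.74  0.14  1.19 -0.66]
```

View pics/w4.png

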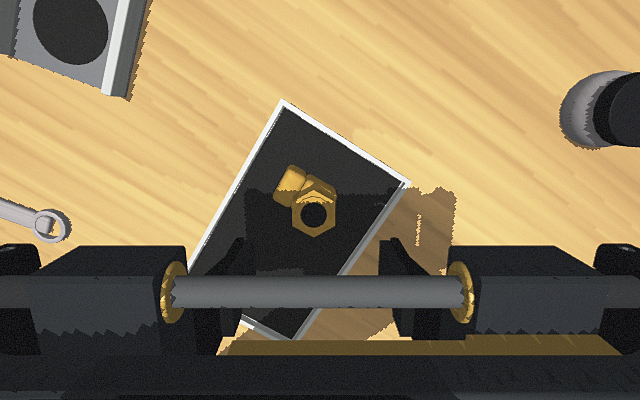

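Elbow stands on the tray at (314,205). Now the retainer.

```bash
python3 -m pendant '[{"travel":[-0.01,0.04,-0.035],"twist":0.1},{"travel":[-0.01,0.08,-0.07],"twist":0.2},{"travel":[0,0.12,-0.105],"twist":0.3},{"travel":[0.01,0.16,-0.14],"twist":0.352},{"travel":[0.02,0.19,-0.167],"twist":0.352},{"travel":[0.022,0.194,-0.169],"twist":0.352},{"travel":[0.022,0.194,-0.169],"twist":0.352}]'; python3 - <<'E'
from h import *
import json
st=ctrl.get_state()
cv2.imwrite("pics/w5.png",ctrl.get_image("wrist")[:,:,::-1])
json.dump({k:np.array(v).tolist() for k,v in st.items()},open("w5.json","w"))
plan([.576,-.016,.032],-1.333)
E
```

```text
time: 7.48
position: [0.5755, -0.0165, 0.1188]
tool_rot: [1.032, 1.312, -1.032]
ft_force: [-0.4, -0.5, -0.2]
grip_width: 0.715
pos [ 0.5757 -0.0175  0.1191] jaw ang -1.334 toolx [ 0.001 -0.001 -1.   ] t 7.53 w 0.717
travel [ 0.0871  0.0006 -0.0015] twist -0.001
q [ 0.54  0.3  -0.65  1.75  0.2   1.16 -1.5 ]
```

View pics/w5.png

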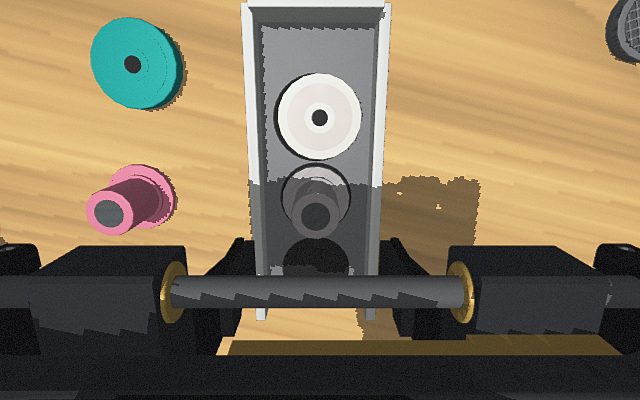

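Retainer hub at (316,214) and plate dot at (319,118); the lane is centred under the gripper.

```bash
python3 - <<'E'
from h import *
import json
st=json.load(open("w5.json"))
r=onz("wrist",(316,214),.054,st);print("ret",r,"plate",onz("wrist",(319,118),.018,st))
plan([r[0],r[1],.031],-1.333)
E
```

```text
ret [ 0.57868228 -0.01649985  0.054     ] plate [ 0.63918665 -0.00402344  0.018     ]
pos [ 0.5757 -0.0175  0.1191] jaw ang -1.334 toolx [ 0.001 -0.001 -1.   ] t 7.53 w 0.717
travel [ 0.0881  0.0031 -0.0004] twist -0.001
q [ 0.54  0.3  -0.65  1.75  0.2   1.16 -1.5 ]
```

```bash
python3 -m pendant '[{"travel":[0.03,0.002,0],"twist":0},{"travel":[0.06,0.002,0],"twist":0},{"travel":[0.08,0.002,0],"twist":0},{"travel":[0.087,0.002,0],"twist":0},{"travel":[0.087,0.002,0],"twist":0}]' && python3 -m pendant '[{"travel":[0,0,0],"twist":0},{"travel":[0,0,0],"twist":0},{"travel":[0,0,0],"twist":0},{"travel":[0,0,0],"twist":0},{"travel":[0,0,0],"twist":0}]' -1 25; python3 -c "
from h import *
plan([.4173,-.2678,.14],-1.543)"
```

```text
time: 8.15
position: [0.5779, -0.0175, 0.0323]
tool_rot: [1.033, 1.31, -1.033]
ft_force: [-0.6, 0.0, 0.2]
grip_width: 0.711
time: 8.78
position: [0.5781, -0.017, 0.0327]
tool_rot: [1.034, 1.31, -1.033]
ft_force: [-1.8, 1.9, 3.4]
grip_width: 0.385
pos [ 0.5781 -0.017   0.0327] jaw ang -1.335 toolx [ 0.002 -0.001 -1.   ] t 8.78 w 0.385
travel [-0.1074 -0.2149  0.2063] twist 0.208
q [ 0.5   0.41 -0.62  1.82  0.28  1.   -1.56]
```

```bash
python3 -m pendant '[{"travel":[-0.03,0,0],"twist":0},{"travel":[-0.07,0,0],"twist":0},{"travel":[-0.10,-0.04,0.035],"twist":0.05},{"travel":[-0.107,-0.08,0.075],"twist":0.1},{"travel":[-0.107,-0.12,0.115],"twist":0.15},{"travel":[-0.107,-0.16,0.15],"twist":0.208},{"travel":[-0.107,-0.19,0.185],"twist":0.208},{"travel":[-0.107,-0.214,0.206],"twist":0.208},{"travel":[-0.107,-0.214,0.206],"twist":0.208},{"travel":[-0.107,-0.214,0.206],"twist":0.208}]'; python3 - <<'E'
from h import *
plan([.4173,-.2678,.034],-1.543)
cv2.imwrite("pics/w6.png",ctrl.get_image("wrist")[:,:,::-1])
E
```

```text
time: 10.02
position: [0.418, -0.2666, 0.1392]
tool_rot: [1.189, 1.222, -1.187]
ft_force: [-0.8, 0.6, -2.3]
grip_width: 0.384
pos [ 0.418  -0.2666  0.1392] jaw ang -1.542 toolx [ 0.001  0.    -1.   ] t 10.03 w 0.384
travel [ 0.1052 -0.0009  0.0012] twist 0.001
q [ 0.95  0.08 -0.45  1.92  0.04  1.15 -1.06]
```

View pics/w6.png

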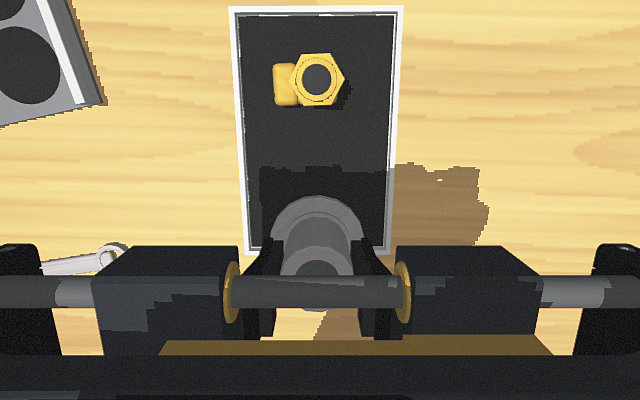

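Retainer held upright; elbow upright at (316,80). Lower and release.

```bash
python3 -m pendant '[{"travel":[0.04,-0.001,0.001],"twist":0},{"travel":[0.08,-0.001,0.001],"twist":0},{"travel":[0.098,-0.001,0.001],"twist":0},{"travel":[0.105,-0.001,0.001],"twist":0},{"travel":[0.105,-0.001,0.001],"twist":0}]'; python3 -m pendant '[{"travel":[0.0015,0,0],"twist":0},{"travel":[0.0015,0,0],"twist":0}]'
```

```text
time: 10.7
position: [0.4184, -0.2673, 0.0349]
tool_rot: [1.188, 1.222, -1.185]
ft_force: [-0.4, -0.2, -2.8]
grip_width: 0.385
time: 10.95
position: [0.4191, -0.2677, 0.0343]
tool_rot: [1.188, 1.22, -1.185]
ft_force: [0.2, -0.1, -2.3]
grip_width: 0.386
```

```bash
python3 -m pendant '[{"travel":[0.003,0,0],"twist":0},{"travel":[0.003,0,0],"twist":0}]'; python3 -m pendant '[{"travel":[0,0,0],"twist":0},{"travel":[0,0,0],"twist":0},{"travel":[0,0,0],"twist":0},{"travel":[-0.03,0,0],"twist":0},{"travel":[-0.07,0,0],"twist":0},{"travel":[-0.12,0,0],"twist":0},{"travel":[-0.12,0,0],"twist":0}]' 0.43; python3 - <<'E'
from h import *
cv2.imwrite("pics/w7.png",ctrl.get_image("wrist")[:,:,::-1])
plan([.6,-.01,.13],.238)
E
```

```text
time: 11.2
position: [0.4195, -0.2681, 0.0327]
tool_rot: [1.187, 1.218, -1.185]
ft_force: [-2.3, 1.4, 5.5]
grip_width: 0.388
time: 12.08
position: [0.4217, -0.2694, 0.1569]
tool_rot: [1.186, 1.21, -1.183]
ft_force: [-0.2, 0.4, -0.1]
grip_width: 0.713
pos [ 0.4202 -0.2686  0.1545] jaw ang -1.541 toolx [ 0.007 -0.005 -1.   ] t 12.12 w 0.713
travel [ 0.0244  0.1873 -0.2533] twist 1.363
q [ 0.96  0.06 -0.46  1.9   0.03  1.18 -1.05]
```

View pics/w7.png

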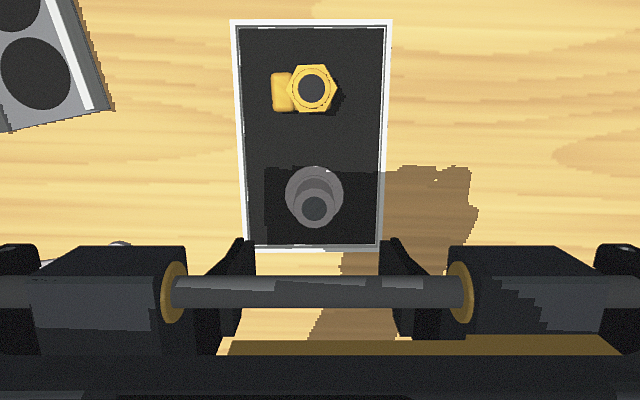

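Both stand on the tray: elbow at (313,88), retainer at (315,205). Now go over the plate with the jaw turned to lie along the lane, with negative twist because of the last joint's range.

```bash
python3 -m pendant '[{"travel":[0,0.02,-0.025],"twist":-0.17},{"travel":[0,0.05,-0.055],"twist":-0.34},{"travel":[0,0.08,-0.085],"twist":-0.51},{"travel":[0,0.11,-0.115],"twist":-0.68},{"travel":[0,0.14,-0.145],"twist":-0.85},{"travel":[0,0.17,-0.175],"twist":-1.02},{"travel":[0,0.19,-0.205],"twist":-1.19},{"travel":[0.01,0.21,-0.235],"twist":-1.36},{"travel":[0.02,0.227,-0.255],"twist":-1.53},{"travel":[0.024,0.227,-0.259],"twist":-1.7}]' 0.72; python3 - <<'E'
from h import *
plan([.639,-.003,.13],.238)
E
```

```text
time: 13.38
position: [0.6388, -0.0001, 0.1279]
tool_rot: [-0.134, 1.563, 0.13]
ft_force: [-0.9, -0.5, 0.2]
grip_width: 0.855
pos [ 6.388e-01 -1.000e-04  1.279e-01] jaw ang 0.168 toolx [ 0.004 -0.003 -1.   ] t 13.38 w 0.855
travel [-0.0021 -0.0029 -0.0003] twist -0.07
q [ 0.58  0.47 -0.81  1.58  0.36  1.24 -0.13]
```

```bash
python3 -m pendant '[{"travel":[0,-0.003,0],"twist":-0.07},{"travel":[0,-0.003,0],"twist":-0.07},{"travel":[0,-0.003,0],"twist":-0.07}]'; python3 - <<'E'
from h import *
import json
st=ctrl.get_state()
cv2.imwrite("pics/w8.png",ctrl.get_image("wrist")[:,:,::-1])
json.dump({k:np.array(v).tolist() for k,v in st.items()},open("w8.json","w"))
plan([.639,-.003,.05],.238)
E
```

```text
time: 13.75
position: [0.6389, -0.0032, 0.1271]
tool_rot: [-0.188, 1.561, 0.184]
ft_force: [0.3, -0.0, -0.5]
grip_width: 0.86
pos [ 0.639  -0.0032  0.1274] jaw ang 0.237 toolx [ 0.003 -0.002 -1.   ] t 13.8 w 0.859
travel [ 0.0774  0.0004 -0.0002] twist -0.001
q [ 0.59  0.48 -0.82  1.58  0.37  1.24 -0.06]
```

View pics/w8.png

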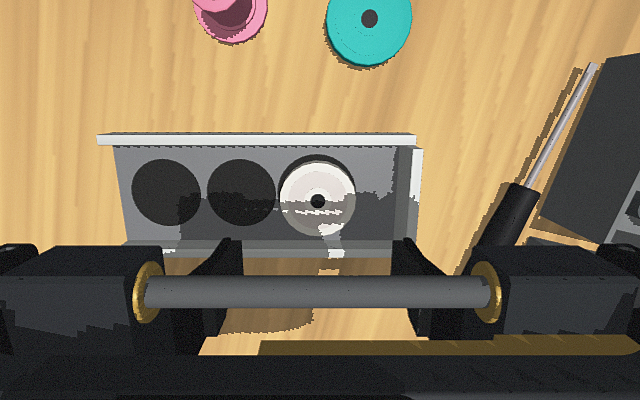

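The plate dot is at (318,201), the empty floor marks are at (165,192) and (241,192), and the lane lies parallel to the jaws.

```bash
python3 - <<'E'
from h import *
import json
st=json.load(open("w8.json"))
p=onz("wrist",(318,201),.018,st);print("plate",p,"marks",onz("wrist",(165.5,192),.004,st),onz("wrist",(241,192),.004,st))
plan([p[0],p[1],.008],.238)
E
```

```text
plate [ 0.64010853 -0.00397595  0.018     ] marks [ 0.51566471 -0.03000527  0.004     ] [ 0.57683049 -0.01522562  0.004     ]
pos [ 0.639  -0.0032  0.1274] jaw ang 0.237 toolx [ 0.003 -0.002 -1.   ] t 13.8 w 0.859
travel [ 0.1194 -0.0007  0.0006] twist -0.001
q [ 0.59  0.48 -0.82  1.58  0.37  1.24 -0.06]
```

```bash
python3 -m pendant '[{"travel":[0.04,-0.001,0.001],"twist":0},{"travel":[0.08,-0.001,0.001],"twist":0},{"travel":[0.10,-0.001,0.001],"twist":0},{"travel":[0.113,-0.001,0.001],"twist":0},{"travel":[0.117,-0.001,0.001],"twist":0},{"travel":[0.117,-0.001,0.001],"twist":0}]'
```

```text
time: 14.55
position: [0.6413, -0.0041, 0.0113]
tool_rot: [-0.188, 1.559, 0.184]
ft_force: [-0.6, -0.1, 0.1]
grip_width: 0.858
```

```bash
python3 -m pendant '[{"travel":[0.0035,0,-0.001],"twist":0},{"travel":[0.0035,0,-0.001],"twist":0}]'; python3 -m pendant '[{"travel":[0,0,0],"twist":0},{"travel":[0,0,0],"twist":0},{"travel":[0,0,0],"twist":0},{"travel":[0,0,0],"twist":0},{"travel":[0,0,0],"twist":0}]' -1 20;python3 - <<'E'
from h import *
plan([.441,.290,.12])
E
```

```text
time: 14.8
position: [0.6406, -0.0044, 0.0083]
tool_rot: [-0.189, 1.558, 0.183]
ft_force: [0.2, 0.1, 0.2]
grip_width: 0.86
time: 15.42
position: [0.6408, -0.0044, 0.0085]
tool_rot: [-0.189, 1.558, 0.183]
ft_force: [0.2, 0.6, 2.8]
grip_width: 0.705
pos [ 0.6408 -0.0044  0.0085] jaw ang 0.237 toolx [ 0.005 -0.003 -1.   ] t 15.43 w 0.705
travel [-0.1134  0.3326 -0.1245] twist 0
q [ 0.54  0.6  -0.75  1.67  0.47  1.05 -0.12]
```

Plate gripped at 61 mm. Lift and take a look from a spot 10 cm short of the seat.

```bash
python3 -m pendant '[{"travel":[-0.03,0,0],"twist":0},{"travel":[-0.07,0,0],"twist":0},{"travel":[-0.11,0.02,-0.01],"twist":0},{"travel":[-0.14,0.06,-0.03],"twist":0},{"travel":[-0.145,0.105,-0.055],"twist":0},{"travel":[-0.145,0.15,-0.08],"twist":0},{"travel":[-0.145,0.195,-0.105],"twist":0},{"travel":[-0.145,0.233,-0.125],"twist":0},{"travel":[-0.145,0.233,-0.125],"twist":0},{"travel":[-0.145,0.233,-0.125],"twist":0}]'; python3 - <<'E'
from h import *
import json
st=ctrl.get_state()
cv2.imwrite("pics/w9.png",ctrl.get_image("wrist")[:,:,::-1])
json.dump({k:np.array(v).tolist() for k,v in st.items()},open("w9.json","w"))
plan([.441,.29,.12])
E
```

```text
time: 16.68
position: [0.4641, 0.1925, 0.1519]
tool_rot: [-0.189, 1.557, 0.182]
ft_force: [0.7, 0.1, -1.4]
grip_width: 0.703
pos [0.4644 0.1921 0.1518] jaw ang 0.236 toolx [ 0.006 -0.003 -1.   ] t 16.73 w 0.71
travel [ 0.0314  0.1008 -0.    ] twist 0
q [ 0.51  0.15 -1.02  1.88  0.14  1.19 -0.32]
```

View pics/w9.png

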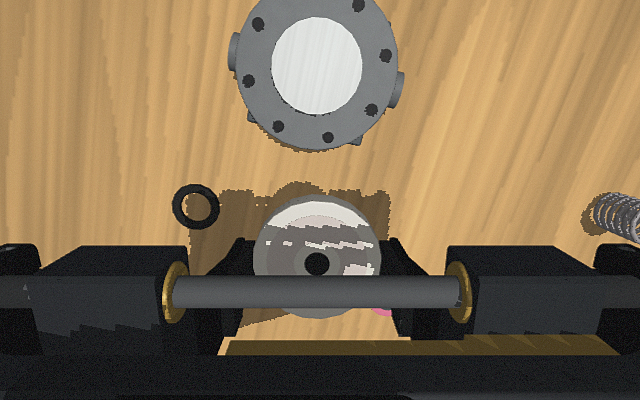

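The plate is held level (dot at (317,264)) and the seat disc is centred near (317,66). Fit it.

```bash
python3 - <<'E'
from h import *
import json
st=json.load(open("w9.json"));im=cv2.imread("pics/w9.png")
m=np.zeros(im.shape[:2],np.uint8);m[0:130,255:380]=(im[0:130,255:380].min(2)>185)
c=max(cv2.findContours(m,0,2)[0],key=cv2.contourArea)
pts=np.array([onz("wrist",p,.054,st)[:2] for p in cv2.convexHull(c)[:,0]],np.float32)
print(cv2.minEnclosingCircle(pts), cv2.fitEllipse(pts))
d=im[250:276,300:335].max(2)<70
ys,xs=np.nonzero(d);uv=(xs.mean()+300,ys.mean()+250)
p=onz("wrist",uv,st["position"][2]+.0095,st);print("dot",uv,p,"tcp",st["position"])
s=cv2.fitEllipse(pts)[0]
pos=np.array(st["position"]);off=p[:2]-pos[:2]
print("off",off);plan([s[0]-off[0],s[1]-off[1],.10]);
E
```

```text
((0.4410715699195862, 0.2875366806983948), 0.031534094363451004) ((0.4410959482192993, 0.28756827116012573), (0.062456052750349045, 0.06254476308822632), 80.3498306274414)
dot (np.float64(316.6646341463415), np.float64(264.3556910569106)) [0.46370275 0.19311353 0.16139786] tcp [0.4640845656285612, 0.19253185210893878, 0.1518978583264472]
off [-0.00038181  0.00058168]
pos [0.4644 0.1921 0.1518] jaw ang 0.236 toolx [ 0.006 -0.003 -1.   ] t 16.73 w 0.71
travel [ 0.0514  0.0979 -0.0004] twist 0
q [ 0.51  0.15 -1.02  1.88  0.14  1.19 -0.32]
```

```bash
python3 -m pendant '[{"travel":[0,0.04,0],"twist":0},{"travel":[0.02,0.08,0],"twist":0},{"travel":[0.05,0.098,0],"twist":0},{"travel":[0.07,0.098,0],"twist":0},{"travel":[0.083,0.098,0],"twist":0},{"travel":[0.083,0.098,0],"twist":0},{"travel":[0.083,0.098,0],"twist":0}]'; python3 - <<'E'
from h import *
plan([.4414,.287,.059])
im=ctrl.get_image("wrist")
cv2.imwrite("pics/w10.png",im[:,:,::-1])
crop(ctrl.get_image("scene")[:,:,::-1],270,90,380,170,6,"pics/s10.png")
E
```

```text
time: 17.6
position: [0.443, 0.2866, 0.0692]
tool_rot: [-0.186, 1.556, 0.181]
ft_force: [0.1, 0.4, 0.6]
grip_width: 0.704
pos [0.443  0.2866 0.0692] jaw ang 0.234 toolx [ 0.007 -0.003 -1.   ] t 17.6 w 0.704
travel [ 0.0102  0.0008 -0.0016] twist 0
q [ 0.25  0.35 -1.    1.91  0.35  1.06 -0.66]
```

View pics/w10.png

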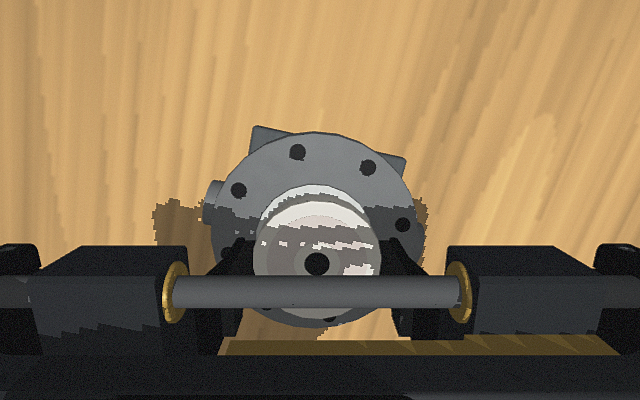

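View pics/s10.png

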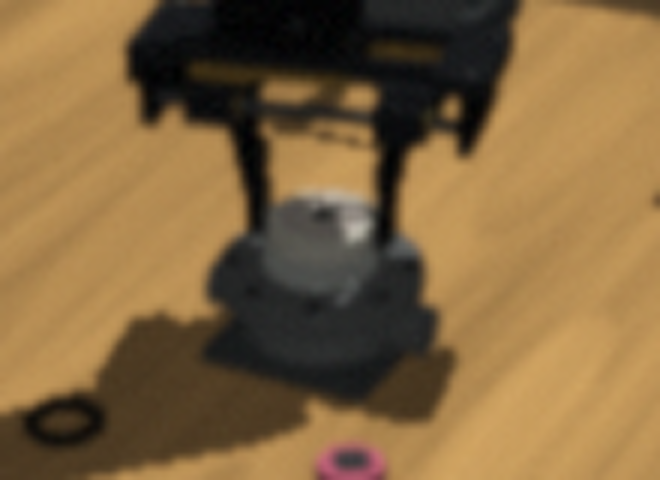

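The plate is above the seat and well aligned. Lower to contact.

```bash
python3 -m pendant '[{"travel":[0.006,0.001,-0.002],"twist":0},{"travel":[0.0095,0.001,-0.002],"twist":0},{"travel":[0.0095,0.001,-0.002],"twist":0}]'; python3 -m pendant '[{"travel":[0.001,0,0],"twist":0},{"travel":[0.001,0,0],"twist":0}]'
```

```text
time: 18.08
position: [0.4405, 0.2873, 0.0595]
tool_rot: [-0.187, 1.556, 0.181]
ft_force: [1.1, 0.1, -0.2]
grip_width: 0.702
time: 18.32
position: [0.4406, 0.2874, 0.0585]
tool_rot: [-0.187, 1.556, 0.181]
ft_force: [0.3, 1.2, -0.5]
grip_width: 0.705
```

```bash
python3 -m pendant '[{"travel":[0.0015,0,0],"twist":0},{"travel":[0.0015,0,0],"twist":0}]'; python3 -m pendant '[{"travel":[0,0,0],"twist":0},{"travel":[0,0,0],"twist":0},{"travel":[0,0,0],"twist":0},{"travel":[-0.03,0,0],"twist":0},{"travel":[-0.06,-0.02,0],"twist":0},{"travel":[-0.09,-0.06,0],"twist":0},{"travel":[-0.09,-0.09,0],"twist":0},{"travel":[-0.09,-0.09,0],"twist":0}]' 0.78; python3 - <<'E'
from h import *
import json
st=ctrl.get_state()
cv2.imwrite("pics/w11.png",ctrl.get_image("wrist")[:,:,::-1])
json.dump({k:np.array(v).tolist() for k,v in st.items()},open("w11.json","w"))
plan([.4195,-.268,.15],-1.541)
E
```

```text
time: 18.58
position: [0.4406, 0.2874, 0.0584]
tool_rot: [-0.188, 1.557, 0.18]
ft_force: [-3.1, -2.6, 11.5]
grip_width: 0.706
time: 19.58
position: [0.462, 0.1972, 0.1489]
tool_rot: [-0.186, 1.556, 0.174]
ft_force: [-0.3, 1.0, 0.6]
grip_width: 0.888
pos [0.4612 0.1992 0.1487] jaw ang 0.232 toolx [ 0.007 -0.005 -1.   ] t 19.62 w 0.891
travel [ 0.0007 -0.4451 -0.148 ] twist -1.369
q [ 0.52  0.16 -1.05  1.88  0.16  1.18 -0.35]
```

View pics/w11.png

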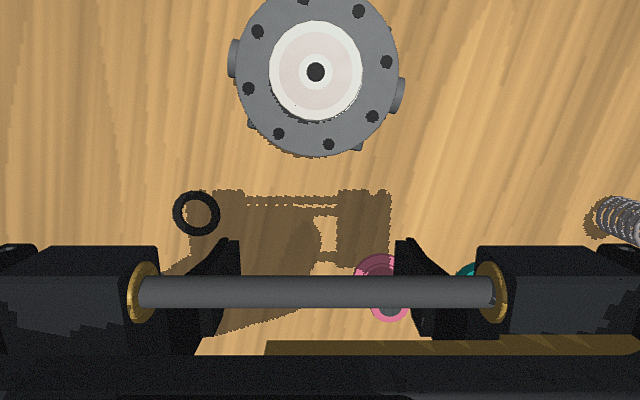

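```bash
python3 - <<'E'
from h import *
import json
st=json.load(open("w11.json"))
print("plate dot",onz("wrist",(315.8,71.7),.068,st))
E
```

```text
plate dot [0.44046995 0.28782018 0.068     ]
```

Plate at (0.4405, 0.2878) vs seat (0.4411, 0.2876): within 1 mm. Return to the tray for the retainer.

```bash
python3 -m pendant '[{"travel":[-0.01,-0.04,0],"twist":0.17},{"travel":[-0.02,-0.08,-0.003],"twist":0.34},{"travel":[-0.02,-0.125,-0.006],"twist":0.51},{"travel":[-0.02,-0.17,-0.01],"twist":0.68},{"travel":[-0.02,-0.215,-0.014],"twist":0.85},{"travel":[-0.02,-0.26,-0.025],"twist":1.02},{"travel":[-0.02,-0.305,-0.043],"twist":1.19},{"travel":[-0.02,-0.345,-0.061],"twist":1.36},{"travel":[-0.01,-0.39,-0.09],"twist":1.53},{"travel":[0,-0.425,-0.12],"twist":1.7}]' 0.43; python3 -c "
from h import *
plan([.4195,-.268,.145],-1.541)"
```

```text
time: 20.88
position: [0.4423, -0.2423, 0.15]
tool_rot: [1.136, 1.246, -1.133]
ft_force: [0.7, -0.2, -0.4]
grip_width: 0.717
pos [ 0.4423 -0.2423  0.15  ] jaw ang -1.472 toolx [ 0.007 -0.004 -1.   ] t 20.88 w 0.717
travel [ 0.005  -0.0253  0.0233] twist 0.069
q [ 1.    0.09 -0.58  1.89  0.05  1.17 -1.06]
```

```bash
python3 -m pendant '[{"travel":[0,-0.025,0.023],"twist":0.07},{"travel":[0,-0.025,0.023],"twist":0.07},{"travel":[0,-0.025,0.023],"twist":0.07}]'; python3 - <<'E'
from h import *
import json
st=ctrl.get_state()
cv2.imwrite("pics/w12.png",ctrl.get_image("wrist")[:,:,::-1])
json.dump({k:np.array(v).tolist() for k,v in st.items()},open("w12.json","w"))
plan([.4195,-.268,.0325],-1.541)
E
```

```text
time: 21.25
position: [0.4209, -0.2659, 0.1497]
tool_rot: [1.187, 1.216, -1.182]
ft_force: [-0.1, -0.0, 0.1]
grip_width: 0.716
pos [ 0.4211 -0.2658  0.1499] jaw ang -1.538 toolx [ 0.008 -0.003 -1.   ] t 21.3 w 0.712
travel [ 0.1174 -0.0025  0.0018] twist 0.003
q [ 1.04  0.07 -0.55  1.91  0.04  1.17 -1.06]
```

View pics/w12.png

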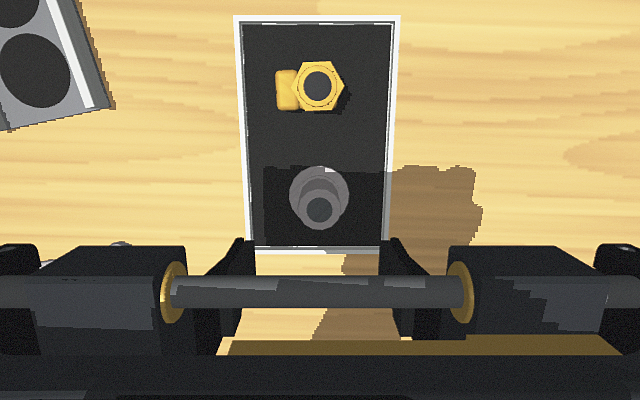

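Both still stand: elbow (317,87), retainer (319,208). Descend and grip the retainer.

```bash
python3 -m pendant '[{"travel":[0.04,-0.002,0.002],"twist":0},{"travel":[0.08,-0.003,0.002],"twist":0},{"travel":[0.105,-0.003,0.002],"twist":0},{"travel":[0.116,-0.003,0.002],"twist":0},{"travel":[0.116,-0.003,0.002],"twist":0}]' && python3 -m pendant '[{"travel":[0,0,0],"twist":0},{"travel":[0,0,0],"twist":0},{"travel":[0,0,0],"twist":0},{"travel":[0,0,0],"twist":0},{"travel":[0,0,0],"twist":0}]' -1 25; python3 -c "
from h import *
plan([.578,-.017,.14],-1.335)"
```

```text
time: 21.92
position: [0.4196, -0.2672, 0.0337]
tool_rot: [1.185, 1.218, -1.179]
ft_force: [-1.0, -0.9, 0.0]
grip_width: 0.713
time: 22.55
position: [0.4198, -0.2676, 0.0341]
tool_rot: [1.185, 1.217, -1.18]
ft_force: [-0.8, -0.7, 2.9]
grip_width: 0.388
pos [ 0.4198 -0.2676  0.0341] jaw ang -1.536 toolx [ 0.008 -0.003 -1.   ] t 22.55 w 0.388
travel [-0.1054  0.1676 -0.2447] twist -0.201
q [ 1.01  0.22 -0.54  2.02  0.14  0.93 -1.13]
```

```bash
python3 -m pendant '[{"travel":[-0.03,0,0],"twist":0},{"travel":[-0.075,0,0],"twist":0},{"travel":[-0.105,0.03,-0.04],"twist":-0.04},{"travel":[-0.105,0.06,-0.085],"twist":-0.08},{"travel":[-0.105,0.09,-0.13],"twist":-0.12},{"travel":[-0.105,0.12,-0.175],"twist":-0.16},{"travel":[-0.105,0.15,-0.22],"twist":-0.2},{"travel":[-0.105,0.167,-0.245],"twist":-0.2},{"travel":[-0.105,0.167,-0.245],"twist":-0.2},{"travel":[-0.105,0.167,-0.245],"twist":-0.2}]'; python3 - <<'E'
from h import *
cv2.imwrite("pics/w13.png",ctrl.get_image("wrist")[:,:,::-1])
plan([.578,-.017,.0345],-1.335)
E
```

```text
time: 23.8
position: [0.5766, -0.0176, 0.1388]
tool_rot: [1.035, 1.304, -1.033]
ft_force: [-0.9, -1.0, -2.8]
grip_width: 0.384
pos [ 0.5766 -0.0183  0.1389] jaw ang -1.338 toolx [ 0.006 -0.004 -1.   ] t 23.85 w 0.383
travel [ 0.1044  0.0011 -0.0014] twist -0.003
q [ 0.63  0.3  -0.76  1.73  0.23  1.19 -1.53]
```

View pics/w13.png

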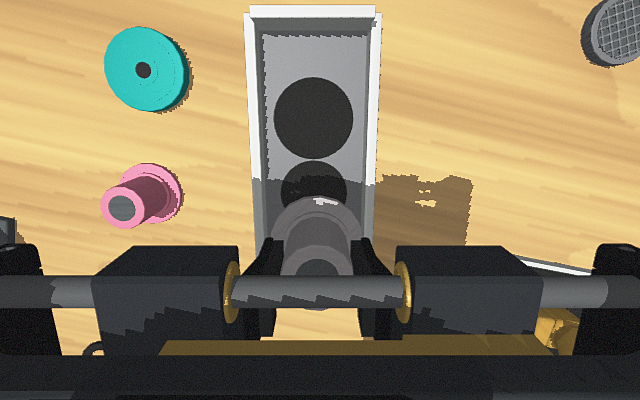

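The retainer is upright above its mark at (313,190), and the lane is clear. Lower.

```bash
python3 -m pendant '[{"travel":[0.04,0.001,-0.001],"twist":0},{"travel":[0.08,0.001,-0.001],"twist":0},{"travel":[0.098,0.001,-0.001],"twist":0},{"travel":[0.104,0.001,-0.001],"twist":0},{"travel":[0.104,0.001,-0.001],"twist":0}]'
```

```text
time: 24.48
position: [0.5788, -0.0178, 0.0359]
tool_rot: [1.037, 1.301, -1.034]
ft_force: [-0.2, -0.1, -2.2]
grip_width: 0.386
```

```bash
python3 -m pendant '[{"travel":[0.0025,0,-0.001],"twist":0},{"travel":[0.0025,0,-0.001],"twist":0}]';python3 -m pendant '[{"travel":[0.001,0,0],"twist":0},{"travel":[0.001,0,0],"twist":0}]'
```

```text
time: 24.72
position: [0.5793, -0.0167, 0.0343]
tool_rot: [1.037, 1.3, -1.033]
ft_force: [0.6, 0.2, -1.4]
grip_width: 0.386
time: 24.98
position: [0.5795, -0.0167, 0.0342]
tool_rot: [1.037, 1.299, -1.033]
ft_force: [-3.3, -0.6, 6.8]
grip_width: 0.382
```

Contact is felt. Release, rise and check.

```bash
python3 -m pendant '[{"travel":[0,0,0],"twist":0},{"travel":[0,0,0],"twist":0},{"travel":[0,0,0],"twist":0},{"travel":[-0.03,0,0],"twist":0},{"travel":[-0.07,0,0],"twist":0},{"travel":[-0.10,0,0],"twist":0},{"travel":[-0.10,0,0],"twist":0}]' 0.43; python3 - <<'E'
from h import *
import json
st=ctrl.get_state()
cv2.imwrite("pics/w14.png",ctrl.get_image("wrist")[:,:,::-1])
json.dump({k:np.array(v).tolist() for k,v in st.items()},open("w14.json","w"))
plan([.5084,-.2638,.145],-.981)
E
```

```text
time: 25.85
position: [0.5805, -0.016, 0.1368]
tool_rot: [1.038, 1.295, -1.03]
ft_force: [-0.2, 0.0, -0.7]
grip_width: 0.711
pos [ 0.5792 -0.0163  0.1349] jaw ang -1.339 toolx [ 0.012 -0.005 -1.   ] t 25.9 w 0.717
travel [-0.0096 -0.1257  0.2247] twist -0.358
q [ 0.63  0.31 -0.76  1.73  0.24  1.18 -1.54]
```

View pics/w14.png

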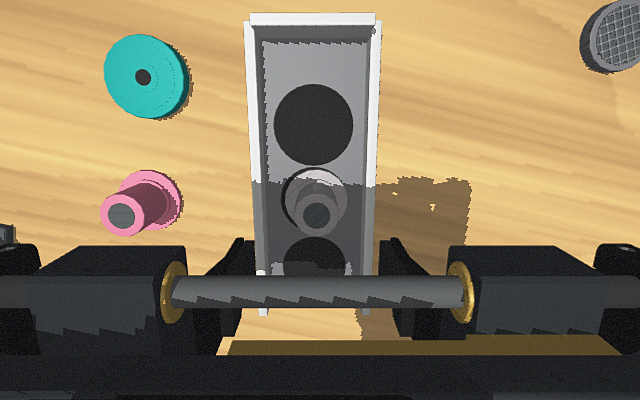

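The retainer stands on its mark, with its hub at (317,212). Now the elbow.

```bash
python3 -m pendant '[{"travel":[-0.01,-0.025,0.045],"twist":-0.1},{"travel":[-0.01,-0.05,0.09],"twist":-0.2},{"travel":[-0.01,-0.08,0.14],"twist":-0.3},{"travel":[-0.01,-0.105,0.19],"twist":-0.358},{"travel":[-0.01,-0.126,0.225],"twist":-0.358},{"travel":[-0.01,-0.126,0.225],"twist":-0.358},{"travel":[-0.01,-0.126,0.225],"twist":-0.358}]'; python3 - <<'E'
from h import *
cv2.imwrite("pics/w15.png",ctrl.get_image("wrist")[:,:,::-1])
plan([.5084,-.2638,.041],-.981)
E
```

```text
time: 26.78
position: [0.5078, -0.2629, 0.1442]
tool_rot: [0.765, 1.422, -0.761]
ft_force: [1.7, 0.9, 0.8]
grip_width: 0.717
pos [ 0.5083 -0.2622  0.1445] jaw ang -0.979 toolx [ 0.011 -0.004 -1.   ] t 26.82 w 0.712
travel [ 0.1035 -0.0016  0.0004] twist 0.002
q [ 1.04  0.27 -0.7   1.74  0.18  1.19 -0.69]
```

View pics/w15.png

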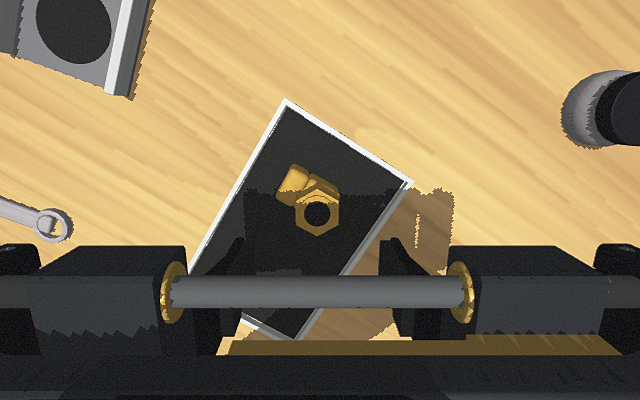

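The elbow's hexagon is at (317,207), flats to the jaws.

```bash
python3 -m pendant '[{"travel":[0.04,-0.001,0],"twist":0},{"travel":[0.07,-0.001,0],"twist":0},{"travel":[0.093,-0.001,0],"twist":0},{"travel":[0.102,-0.001,0],"twist":0},{"travel":[0.102,-0.001,0],"twist":0}]' && python3 -m pendant '[{"travel":[0,0,0],"twist":0},{"travel":[0,0,0],"twist":0},{"travel":[0,0,0],"twist":0},{"travel":[0,0,0],"twist":0},{"travel":[0,0,0],"twist":0}]' -1 25; python3 -c "
from h import *
plan([.516,-.0275,.135],-.981)"
```

```text
time: 27.45
position: [0.5089, -0.2619, 0.0423]
tool_rot: [0.762, 1.423, -0.758]
ft_force: [0.4, -0.5, -0.3]
grip_width: 0.714
time: 28.08
position: [0.5091, -0.2623, 0.0427]
tool_rot: [0.762, 1.422, -0.759]
ft_force: [0.2, 0.6, 2.6]
grip_width: 0.351
pos [ 0.5091 -0.2623  0.0427] jaw ang -0.977 toolx [ 0.011 -0.003 -1.   ] t 28.07 w 0.351
travel [-0.093   0.1378 -0.1899] twist 0.004
q [ 0.99  0.38 -0.66  1.83  0.28  1.01 -0.76]
```

```bash
python3 -m pendant '[{"travel":[-0.03,0,0],"twist":0},{"travel":[-0.07,0,0],"twist":0},{"travel":[-0.093,0.025,-0.03],"twist":0},{"travel":[-0.093,0.05,-0.065],"twist":0},{"travel":[-0.093,0.075,-0.10],"twist":0},{"travel":[-0.093,0.10,-0.14],"twist":0},{"travel":[-0.093,0.125,-0.175],"twist":0},{"travel":[-0.093,0.138,-0.19],"twist":0},{"travel":[-0.093,0.138,-0.19],"twist":0},{"travel":[-0.093,0.138,-0.19],"twist":0}]'; python3 - <<'E'
from h import *
cv2.imwrite("pics/w16.png",ctrl.get_image("wrist")[:,:,::-1])
plan([.5165,-.0265,.043],-.981)
E
```

```text
time: 29.32
position: [0.5158, -0.0288, 0.1346]
tool_rot: [0.763, 1.422, -0.761]
ft_force: [0.1, -0.8, -2.1]
grip_width: 0.36
pos [ 0.5158 -0.0291  0.1346] jaw ang -0.979 toolx [ 0.01  -0.004 -1.   ] t 29.38 w 0.361
travel [ 0.0916  0.0014 -0.0026] twist 0.002
q [ 0.79  0.17 -0.85  1.88  0.14  1.15 -1.09]
```

View pics/w16.png

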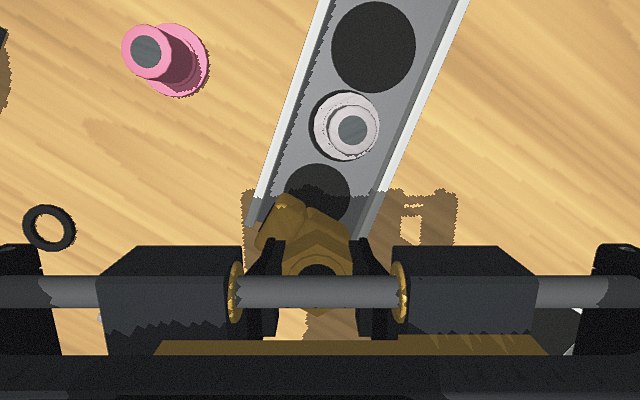

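The elbow is above its mark, and the retainer at (350,128) is clear. Lower.

```bash
python3 -m pendant '[{"travel":[0.03,0.001,-0.002],"twist":0},{"travel":[0.06,0.001,-0.002],"twist":0},{"travel":[0.082,0.001,-0.002],"twist":0},{"travel":[0.09,0.001,-0.002],"twist":0},{"travel":[0.09,0.001,-0.002],"twist":0}]'
```

```text
time: 30.0
position: [0.5164, -0.028, 0.0445]
tool_rot: [0.764, 1.422, -0.762]
ft_force: [0.1, -0.1, -2.8]
grip_width: 0.362
```

```bash
python3 -m pendant '[{"travel":[0.002,0,-0.001],"twist":0},{"travel":[0.003,0,-0.001],"twist":0}]'; python3 -m pendant '[{"travel":[0.001,0,0],"twist":0},{"travel":[0.001,0,0],"twist":0}]'
```

```text
time: 30.25
position: [0.5166, -0.0276, 0.0426]
tool_rot: [0.764, 1.42, -0.763]
ft_force: [-2.0, -1.4, 6.7]
grip_width: 0.361
time: 30.5
position: [0.5168, -0.0276, 0.0426]
tool_rot: [0.764, 1.42, -0.763]
ft_force: [-2.9, -1.3, 6.4]
grip_width: 0.36
```

Seated. Release, rise, back off and check in the pictures.

```bash
python3 -m pendant '[{"travel":[0,0,0],"twist":0},{"travel":[0,0,0],"twist":0},{"travel":[0,0,0],"twist":0},{"travel":[-0.03,0,0],"twist":0},{"travel":[-0.07,0,0],"twist":0},{"travel":[-0.12,0,0],"twist":0},{"travel":[-0.17,-0.03,0.01],"twist":0},{"travel":[-0.18,-0.04,0.01],"twist":0},{"travel":[-0.18,-0.04,0.01],"twist":0},{"travel":[-0.18,-0.04,0.01],"twist":0}]' 0.43; python3 - <<'E'
from h import *
import json
st=ctrl.get_state()
cv2.imwrite("pics/w17.png",ctrl.get_image("wrist")[:,:,::-1])
json.dump({k:np.array(v).tolist() for k,v in st.items()},open("w17.json","w"))
cv2.imwrite("pics/side17.png",ctrl.get_image("side")[:,:,::-1])
cv2.imwrite("pics/scene17.png",ctrl.get_image("scene")[:,:,::-1])
E
```

```text
time: 31.75
position: [0.4865, -0.0565, 0.2209]
tool_rot: [0.763, 1.422, -0.763]
ft_force: [-0.7, -0.6, 0.2]
grip_width: 0.717
```

View pics/w17.png

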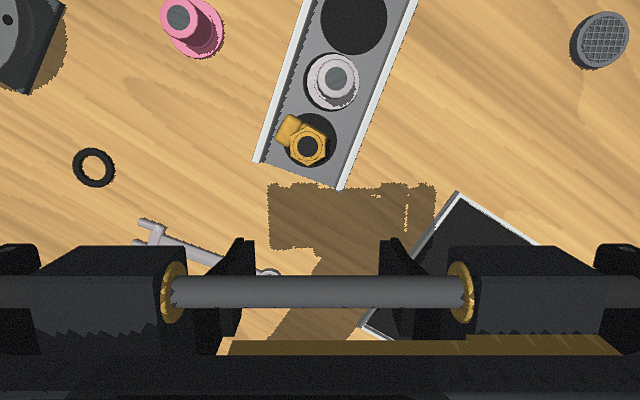

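View pics/side17.png

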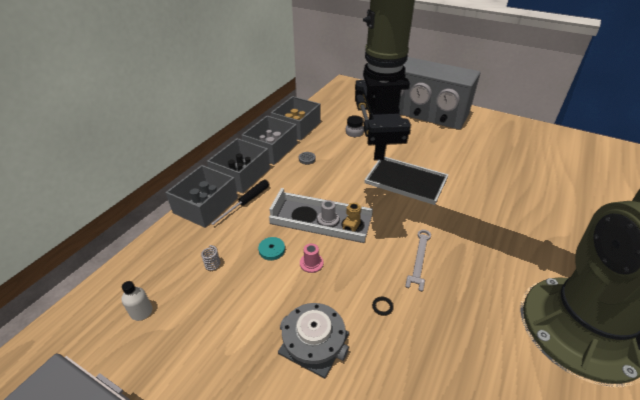

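```bash
python3 - <<'E'
from h import *
import json
st=json.load(open("w17.json"))
print("elbow",onz("wrist",(307.5,146),.066,st)[:2],"was .5155,-.0282; ret",onz("wrist",(336.5,78.5),.054,st)[:2],"was .5764,-.0169")
a,b=cv2.imread("pics/side0.png"),cv2.imread("pics/side17.png")
for n,(x0,y0,x1,y1) in {"elbow+ret":(315,195,365,235),"screen":(295,148,320,168),"spring":(198,240,224,275)}.items():
    A=cv2.cvtColor(a[y0:y1,x0:x1],6).astype(np.float32);B=cv2.cvtColor(b[y0:y1,x0:x1],6).astype(np.float32)
    print(n,cv2.phaseCorrelate(A,B))
crop(b,260,180,390,380,3,"pics/c17.png")
E
```

```text
elbow [ 0.51562242 -0.02987852] was .5155,-.0282; ret [ 0.57819915 -0.01903767] was .5764,-.0169
elbow+ret ((-0.23264145313346773, -0.30205215330608226), 1.0132688360214233)
screen ((0.5122042863601131, 0.04025635651103343), 1.0100296947956084)
spring ((0.49646840026981387, -0.024447953813425016), 0.9995641627582749)
```

View pics/c17.png

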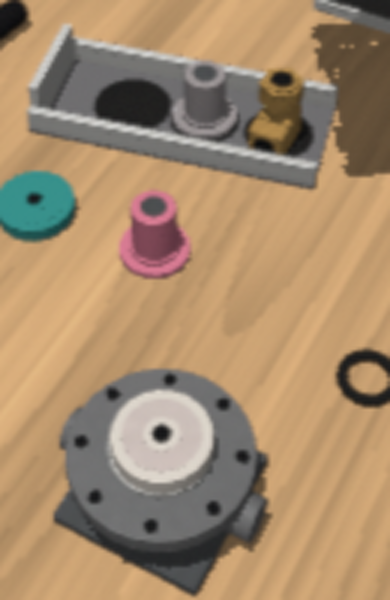

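The crop shows both parts upright in the lane and the plate centred flat on the seat. The bystanders haven't moved and nothing touches the robot. Hand in.

```bash
python3 -c "
from bench import ctrl
print(ctrl.close_job(), ctrl.get_state()['time'])"
```

```text
the job is handed in; nothing more can be done
the job is handed in; nothing more can be done
```

I parked the elbow and the retainer on the tray, laid the white plate on the regulator seat, and put both parts back upright on their own lane spots. I handed the job in at about 32 s of the 106 s allowed; no verdict is reported.

Last checks:
- **Plate:** it lies flat, with its centre about 1 mm from the seat centre in the wrist view. This was measured just after release, and the last side picture still shows it centred.
- **Elbow and retainer:** both stand upright, about 2 mm (elbow) and 3 mm (retainer) from their first measured positions. The side view shows a shift of under half a pixel.
- **Vent screen and coil spring:** they appear unmoved, shifting about 0.5 pixel in the side view. The pink and turquoise look-alikes were not touched.
- **Disagreements:** no check failed. The views differed by 2 to 5 mm on the same point, so I went mostly by the wrist camera.

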